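# Turn the cart wheel until its valve is at the top

## Task

Turn the cart wheel on the stand by pushing its spokes with your fingertips, one after another as far as needed, until the red-capped valve is straight up at the very top of the wheel, directly above the axle, and leave it standing there. The next job is to pump it: the tyre is still wet with mounting soap and the valve bends easily, so push gently on the spokes, do not touch the tyre or the valve, do not grip anything, and leave the other things on the bench where they lie.

Things in the scene. Friction and masses are not known exactly. Their poses are not given: they have to be found in the camera images.
- stand: Bench wheel stand, fixed: grey base plate 250 x 260 x 10 mm (from x -75 to +175 mm) with a red 50 mm square post, 219 mm tall, whose front is 70 mm behind the wheel's mid plane. Origin: on the bench, directly under the wheel's centre; the axle lies 180 mm above it. x: along the axle, from the wheel's open front (robot's side) to the post; y: left seen from the robot; z up.
- wheel (a joint): Angle of the wheel on its axle, rad. 0 or any full turn = valve straight up; positive = clockwise seen from the robot's side, so at 1.57 the valve is at the right (-y of the stand). No stops either way; the greased bush drags with about 0.35 N m, so the wheel stays where it is left and stops at once when a slow push stops.
- hub (a point): Centre of the wheel, on the axle, in the wheel's mid plane; turns with the wheel: x as the stand's x, z from the axle towards the valve (up when the job is done). White hub 52 mm in diameter, 60 mm long; nut and axle end stand out to 44 mm in front of the mid plane. Nothing stands in front of the wheel.
- spokes: Five white spokes with grey recesses: bars 20 mm wide round the wheel, from 26 to 105 mm from the axle; their front faces stand 30 mm before the mid plane at the hub, 18 mm at the rim (rear alike). They lie 36, 108, 180, 252 and 324 degrees from the valve, which is so midway between two spokes; the gaps are open right through. Origin and axes as hub.
- tyre: Black rubber tyre, 310 mm outside diameter, 40 mm wide (115 to 155 mm from the axle), on a white rim 36 mm wide (105 to 119 mm from the axle). A yellow crayon stripe runs across tread and sidewalls at the valve's place. Origin and axes as hub. Not to be touched.
- valve: Tyre valve: rubber foot, brass stem and red cap 12 mm thick, standing on the inside of the rim in the mid plane and reaching from 106 mm inwards to 72 mm from the axle, along z of hub. Origin and axes as hub. Not to be touched.
- valve_root (a point): The point where the valve stands on the rim's inside, 105 mm from the axle.
- soap_tub: White tub of tyre soap with blue lid, 76 mm diameter, 75 mm tall, standing loose on the bench. Origin: centre of its underside. To be left alone.
- bowl_blank: Rough-turned wooden bowl blank, 110 mm diameter at the top, 56 mm tall, standing loose on the bench. Origin: centre of its underside. To be left alone.
- gouge: Woodturner's gouge, 357 mm long, turned pale handle (33 mm thick) to its -y end, steel blade to +y, lying loose on the bench in front of the stand. Origin: bench height, about its middle. To be left alone.

How it is judged (in metres and radians):
On the way:
1. the fingers push a spoke while the valve is still well away from the top (contact force between spokes and the fingers above 0.5 N and angle between hub's own z axis and vertical above 0.5 rad), for 0.1 s.
At the end, for the whole second after the job is handed in: The line from the axle to the valve is within 0.12 rad (7 degrees) of straight up, the wheel stands still, and tub, bowl blank and gouge are within 20 mm of where they were (angle between hub's own z axis and vertical below 0.12 rad and z of valve_root in the frame of stand above 0.27 m and velocity of joint wheel between -0.05 and 0.05 rad/s and distance of each of soap_tub, bowl_blank, gouge from where it was at the start of the episode below 0.02 m); the robot touches nothing.
It fails at once if the tyre is pressed (over 3 N) (contact force between tyre and anything else above 3 N).
It fails at once if the valve is pressed (over 3 N) (contact force between valve and anything else above 3 N).
It fails at once if wheel or stand pinched or pushed roughly (over 30 N) (contact force between stand and anything else above 30 N).
It fails at once if the soap tub, bowl blank or gouge is lifted, moved over 20 mm or knocked over (distance of any of soap_tub, bowl_blank, gouge from where it was at the start of the episode above 0.02 m or angle between any of soap_tub, bowl_blank's own z axis and vertical above 0.4 rad).
It also fails if it takes over 58 s, if anything falls off the work surface, if the arm or the gripper's body presses on something with over 40 N, if the wrist force passes 120 N, or if a joint passes its speed limit or range.

## Robot

A 6-joint arm with a two-finger parallel gripper is mounted at the origin on the work surface. World frame = base frame: x ahead of the robot, y to its left, z up, the work surface at z = 0. Lengths are in mm, angles in rad, forces in N, time in s.
With the tool pointing down it reaches from about 275 to 1000 mm from the base axis. Payload 8.4 kg.
Tool frame: the origin (TCP) lies on the centre line of the jaws, within the pads' length; the fingertips stand ctrl.nose_length ahead of it and the grasp point (between the pads) lies 5 mm behind it (ctrl.nose_length is the distance from the TCP to the fingertips, in mm); z points along the fingers, y is the direction in which the jaws open and shut (so a half turn about z gives the same grasp; the last joint's range is limited). The gripper opens to 85 mm and grips with 20 to 120 N. Pads are 22 mm wide; open, the fingers measure 114 mm over their backs; the gripper's body (76 mm by 85 mm) begins 54 mm behind the grasp point. The pads swing forward as they close: fully open they stand 13 mm farther back than shut.
Start: joints at [-1.238, 0.353, 1.633, -0, 1.155, -0.002], TCP at [205.361, -590.301, 245.281] pointing down, gripper open.
Joint ranges: [-2.63, 2.63], [-0.92, 2.1], [0.06, 2.66], [-1.3, 4.44], [0, 2.69], [-3.02, 3.02]. Speed limits (rad/s): [2.22, 2.22, 2.79, 3.14, 3.14, 3.14].

## Interface

Orientations are given as a unit quaternion [w, x, y, z].
In Python, from station import ctrl gives the robot as it stands.
- The arm moves only by the shell command python3 -m inch 'ROWS'. ROWS is JSON, a list of rows, each a list of 5 numbers: the finger opening in m, from 0 to 0.0854, then the shift along the tool's x, y, z in m, then the turn about the tool's z in rad. In form: [[hand, dx, dy, dz, turn], ...]. A call has 1 to 20 rows; each row shifts and turns the commanded pose from where the row before left it, along the tool's axes as they then stand; what a row does not reach is not made up. A row lasts 1/12 s, in which the tool goes at most 41.7 mm and 7.16 degrees, less where a joint would pass 70% of its speed; a pose out of reach is approached as far as the arm can. A call with a gripper value outside its range is refused whole. The fingers move at their own pace and stop on an object; the grip force is fixed at half the most. Time passes only in rows, so rows that do not move let the fingers close. It gives the time, the measured TCP pose, the force and the opening at its end, in the units of the state.
- ctrl.sense(): the state, without advancing time (a new reading comes with each control period).
- ctrl.get_image(name): name is "scene" or "top" or "wrist"; returns a dict with "frame" (480x640x3 uint8, red, green, blue), "fx", "fy", "cx", "cy" (pixels), "pose" (4x4, takes a point from camera to world coordinates). Camera axes: x right, y up, looking along -z (the intrinsics and any distortion apply to the point x, -y, -z); pixel columns grow to the right and rows downward; lengths in mm; the calibration is good to about 2 mm. A picture is of the moment at which its call begins. There is no depth.
- ctrl.close_job(): hands the job in, once; it reports no verdict.
The state is a dict: "time": time; "q": joint angles; "joint_velocities": joint speeds; "joint_torque": joint torques, N m; "eef_pos": TCP position; "tcp_rot": TCP orientation; "ft_force": force on the tool from outside, world axes, zero at the start; "torque": the same for the moment, N m; "opening": opening from 0.0 (shut) to 1.0 (fully open).
Only numpy, scipy, OpenCV 4.12 (cv2) and the standard library are available. Lean on these libraries where they do the work, as an engineer would, in place of code of your own. Each camera call takes 0.05 s, during which the arm holds its last target.

## Working session

There is one attempt and no reset: what is moved stays moved. The work goes in short steps, Python scripts to look and compute and a shell command to move; the robot and the scene stay as the last step left them, time stands still between calls to the robot, and variables do not carry over. Pictures are saved under pics/ and viewed, and the job is handed in when it is done.

```bash
ls; mkdir -p pics; python3 - <<'E'
from station import ctrl
import cv2,numpy as np
print(ctrl.sense(), ctrl.nose_length)
for n in ["scene","top","wrist"]:
    d=ctrl.get_image(n); cv2.imwrite(f"pics/{n}0.png",d["frame"][:,:,::-1]); print(n,d["fx"],d["fy"],d["cx"],d["cy"],np.round(d["pose"],4).tolist(),[k for k in d])
E
```

```text
pics
{'time': 0.0, 'q': array([-1.23838199e+00,  3.53643994e-01,  1.63415003e+00,  9.94894144e-06,
        1.15521855e+00, -2.38961295e-03]), 'joint_velocities': array([-0.00040714, -0.00122932, -0.00196795, -0.0008011 , -0.00075011,
       -0.00147055]), 'joint_torque': array([-4.97267156e-04, -6.05256200e+01, -3.42063046e+01,  1.19025794e-04,
        9.44151543e-03,  4.06134041e-05]), 'eef_pos': array([ 205.21998128, -589.84755318,  244.55747141]), 'tcp_rot': array([-7.01064789e-04,  9.86021067e-01,  1.66619183e-01, -1.12133630e-04]), 'ft_force': array([ 0.517441  , -0.35897258, -0.54485784]), 'torque': array([ 0.02659514, -0.00968684,  0.02334684]), 'opening': 1.000231705586482} 14.0
scene 615.4406634682614 615.4406634682614 315.43558462654346 240.58144942610528 [[-0.4734, -0.6436, 0.6013, 1475.7563], [0.8808, -0.3449, 0.3244, 481.2724], [-0.0014, 0.6832, 0.7302, 1249.6942], [0.0, 0.0, 0.0, 1.0]] ['frame', 'fx', 'fy', 'cx', 'cy', 'pose']
top 577.6990616110922 577.6990616110922 310.13152485856506 238.13750947545964 [[-0.0089, 0.9868, -0.1615, 446.93], [-0.9999, -0.0072, 0.0112, 26.2859], [0.0099, 0.1616, 0.9868, 1203.672], [0.0, 0.0, 0.0, 1.0]] ['frame', 'fx', 'fy', 'cx', 'cy', 'pose']
wrist 417.9928331451324 417.9928331451324 320.93133397762597 246.07424484788817 [[0.328, 0.905, 0.2709, 274.2549], [-0.9447, 0.3148, 0.0919, -566.2203], [-0.0021, -0.286, 0.9582, 371.9623], [0.0, 0.0, 0.0, 1.0]] ['frame', 'fx', 'fy', 'cx', 'cy', 'pose']
```

View pics/scene0.png

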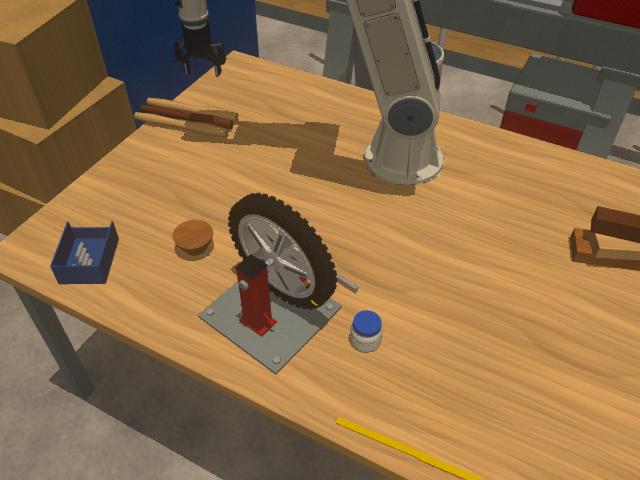

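View pics/top0.png

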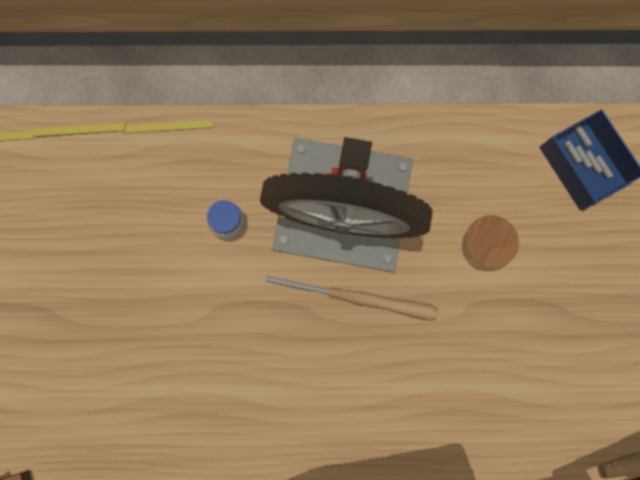

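View pics/wrist0.png

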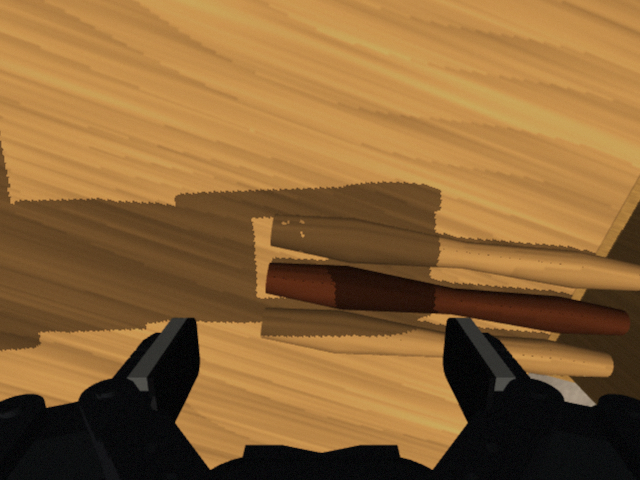

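```bash
python3 - <<'E'
import cv2
s=cv2.imread("pics/scene0.png"); t=cv2.imread("pics/top0.png")
cv2.imwrite("pics/s_c.png",cv2.resize(s[180:380,190:390],None,fx=3,fy=3,interpolation=cv2.INTER_CUBIC))
cv2.imwrite("pics/t_c.png",cv2.resize(t[120:330,190:450],None,fx=3,fy=2.85,interpolation=cv2.INTER_CUBIC))
cv2.imwrite("pics/g_c.png",cv2.resize(s[0:90,150:260],None,fx=6,fy=6,interpolation=cv2.INTER_CUBIC))
E
```

```text
(no output)
```

View pics/s_c.png

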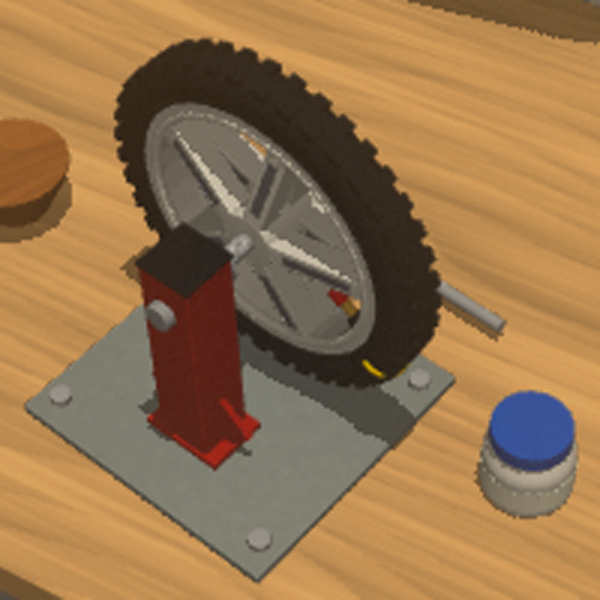

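View pics/t_c.png

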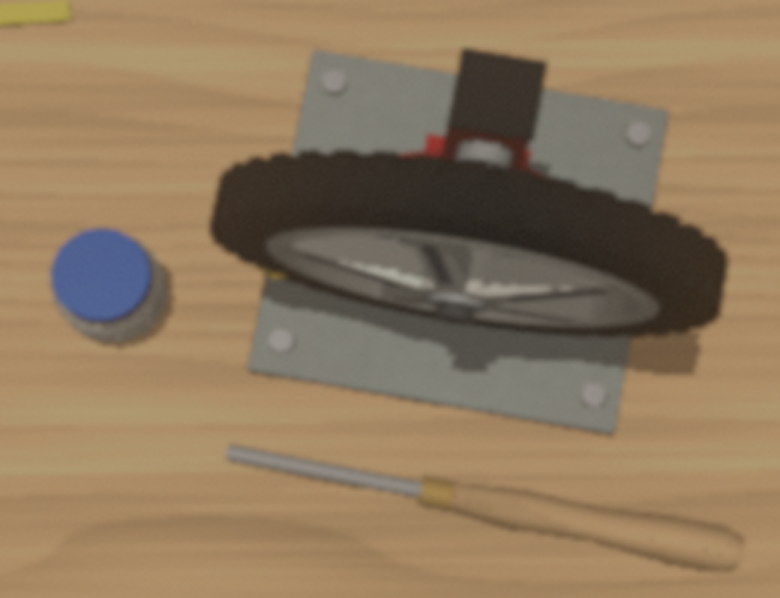

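View pics/g_c.png

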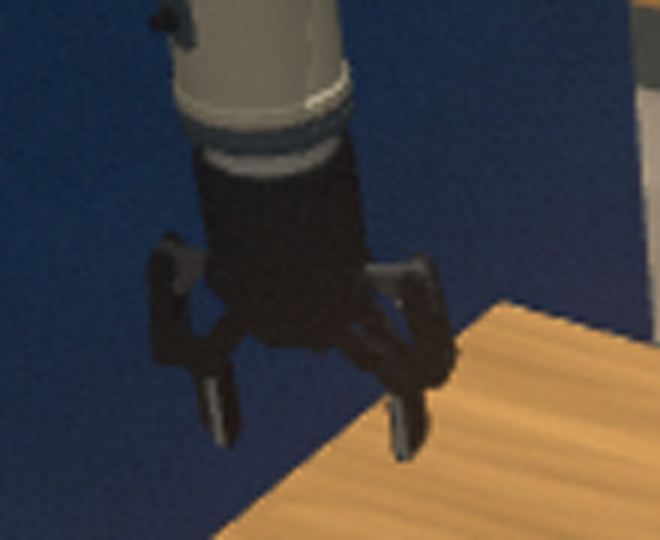

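```bash
cat > h.py <<'E'
import numpy as np
from station import ctrl
from scipy.spatial.transform import Rotation as R
def K(d): return d["fx"],d["fy"],d["cx"],d["cy"],np.array(d["pose"])
def ray(d,u,v):
    fx,fy,cx,cy,P=K(d); r=P[:3,:3]@np.array([(u-cx)/fx,-(v-cy)/fy,-1]); return P[:3,3],r
def hit(d,u,v,p0,n):
    o,r=ray(d,u,v); return o+r*((np.array(p0)-o)@n)/(r@n)
def onz(d,u,v,z): return hit(d,u,v,[0,0,z],np.array([0,0,1.]))
def proj(d,p):
    fx,fy,cx,cy,P=K(d); q=P[:3,:3].T@(np.array(p)-P[:3,3]); return cx+fx*q[0]/-q[2], cy-fy*q[1]/-q[2]
def tool(s=None):
    s=s or ctrl.sense(); q=s["tcp_rot"]; return np.array(s["eef_pos"]),R.from_quat([q[1],q[2],q[3],q[0]]).as_matrix()
E
python3 - <<'E'
from h import *
d=ctrl.get_image("scene"); t=ctrl.get_image("top")
p,M=tool()
for n,(a,b) in dict(tipL_out=(233,445),tipLbot=(225,450),tipL_left=(203,380),knL_out=(150,300),knL_top=(170,235),knL_bot=(160,362),tipR=(405,462),tipR_right=(428,445),knR_out=(455,350),knR_top=(425,258),bodyL=(205,250),bodyR=(365,250),bodyLt=(195,150),bodyRt=(352,140),wrL=(172,60),wrR=(350,80), bodybot=(290,345)).items():
    w=hit(d,150+a/6,b/6,p,M[:,0]); print(n,np.round(M.T@(w-p),0))
# stand plate corners z=10 from top crop
C=[onz(t,190+a/3,120+b/2.85,10) for a,b in [(314,50),(668,109),(614,434),(248,372)]]
for c in C: print(np.round(c,1))
C2=[onz(d,190+a/3,180+b/3,10) for a,b in [(27,408),(258,580),(455,380)]]
for c in C2: print("scene",np.round(c,1))
E
```

```text
tipL_out [ 0. 41.  6.]
tipLbot [-0. 46.  9.]
tipL_left [ -0.  51. -30.]
knL_out [  0.  71. -71.]
knL_top [   0.   55. -107.]
knL_bot [  0.  72. -38.]
tipR [  0. -48.   7.]
tipR_right [  0. -61.  -4.]
knR_out [ -0. -81. -58.]
knR_top [  -0.  -71. -106.]
bodyL [   0.   38. -101.]
bodyR [   0.  -42. -108.]
bodyLt [  -0.   35. -152.]
bodyRt [  -0.  -43. -163.]
wrL [   0.   38. -196.]
wrR [   0.  -46. -193.]
bodybot [ -0.   3. -53.]
[862.2  44.2  10. ]
[ 814.5 -208.8   10. ]
[ 569.2 -162.2   10. ]
[616.7  91.1  10. ]
scene [ 816.2 -202.4   10. ]
scene [865.2  48.4  10. ]
scene [623.6  95.9  10. ]
```

```bash
python3 - <<'E'
from h import *
d=ctrl.get_image("scene"); t=ctrl.get_image("top")
print("edge",onz(d,2,240,0).round(),onz(d,233,53,0).round(),onz(d,90,392,0).round())
yaw=np.arctan2(-47.1,243.5); ex=np.array([np.cos(yaw),np.sin(yaw),0]); ey=np.array([-ex[1],ex[0],0])
O=np.array([669,-48,180.])
for n,a,b in [("capin",333,294),("valve foot",352,320),("hub nut",240,247),("hubc",262,240)]:
    w=hit(d,190+a/3,180+b/3,O,ex)-O; print(n,np.round([w@ey,w[2]],1),"ang",np.degrees(np.arctan2(-(w@ey),w[2])))
# stripe on rear tread edge x=+20
w=hit(d,190+375/3,180+370/3,O+20*ex,ex)-O; print("stripe",(w@ey).round(1),w[2].round(1),np.degrees(np.arctan2(-(w@ey),w[2])))
# expected wheel outline check
for a in range(0,360,45):
    p=O+155*(np.sin(np.radians(a))*-ey+np.cos(np.radians(a))*np.array([0,0,1]))
    u,v=proj(d,p); print(a,round((u-190)*3),round((v-180)*3))
print(np.degrees(yaw))
E
```

```text
edge [ 857. -845.    0.] [-282. -830.    0.] [1101. -301.    0.]
capin [ 63.1 -43.3] ang -124.47425278215573
valve foot [ 82.1 -60.7] ang -126.45911416197931
hub nut [-35.9 -59.1] ang 148.7349470357845
hubc [-10.4 -32.2] ang 162.12444821449756
stripe 121.7 -71.8 -120.55141385802503
0 261 75
45 156 55
90 127 130
135 179 245
180 278 342
225 379 376
270 427 317
315 379 188
-10.94747784671144
```

```bash
python3 -m inch '[[0.085,0,0,-0.02,0.11],[0.085,0,0,-0.02,0.11],[0.085,0,0,-0.02,0.11],[0.085,0,0,-0.02,0.11],[0.085,0,0,-0.02,0.11],[0.0,0,0,-0.02,0.11],[0.0,0,0,-0.02,0.11],[0.0,0,0,-0.02,0.11],[0.0,0,0,-0.02,0.11],[0,0.021,-0.032,0,0],[0,0.021,-0.032,0,0],[0,0.021,-0.032,0,0],[0,0.021,-0.032,0,0],[0,0.021,-0.032,0,0],[0,0.021,-0.032,0,0],[0,0.021,-0.032,0,0],[0,0.021,-0.032,0,0],[0,0.021,-0.032,0,0]]'; python3 -c "
from h import *
s=ctrl.sense();p,M=tool(s);print(s['time'],s['q'].round(3),p.round(1));print(M.round(3))"
```

```text
time: 1.85
eef_pos: [532.4, -476.1, 425.3]
tcp_rot: [0.0, 0.947, -0.322, -0.0]
ft_force: [-1.7, -0.8, -0.4]
opening: -0.005
1.85 [-0.732  0.399  1.182 -0.     1.561  1.494] [ 532.4 -476.1  425.3]
[[ 0.793 -0.609 -0.   ]
 [-0.609 -0.793 -0.   ]
 [-0.     0.    -1.   ]]
```

```bash
python3 -m inch '[[0,0.04,0,0,0],[0,0.04,0,0,0],[0,0.04,0,0,0],[0,0.04,0,0,0],[0,0.04,0,0,0],[0,0.04,0,0,0],[0,0.04,0,0,0],[0,0.04,0,0,0],[0,0.04,0,0,0]]'; python3 -c "
from h import *
s=ctrl.sense();p,M=tool(s);print(s['time'],s['q'].round(3),p.round(1),np.hypot(*p[:2]));print(M.round(3))"
```

```text
time: 2.6
eef_pos: [745.5, -638.8, 391.2]
tcp_rot: [0.005, 0.947, -0.322, 0.014]
ft_force: [1.0, -0.5, -3.7]
opening: 0.001
2.6 [-0.71   1.071  0.067  0.     1.974  1.516] [ 745.5 -638.8  391.2] 981.7255019405201
[[ 0.793 -0.609  0.022]
 [-0.609 -0.793 -0.019]
 [ 0.029  0.002 -1.   ]]
```

```bash
python3 -m inch '[[0,0.04,0,0,0],[0,0.04,0,0,0],[0,0.04,0,0,0],[0,0.04,0,0,0]]'; python3 -c "
from h import *
s=ctrl.sense();p,M=tool(s);print(s['time'],s['q'].round(3),p.round(1),np.hypot(*p[:2]));print(M.round(3))"; python3 -m inch '[[0,0,0,-0.04,0],[0,0,0,-0.04,0],[0,0,0,-0.04,0],[0,0,0,-0.04,0]]'; python3 -c "
from h import *
s=ctrl.sense();p,M=tool(s);print(s['time'],s['q'].round(3),p.round(1),np.hypot(*p[:2]));print(M.round(3))"
```

```text
time: 2.93
eef_pos: [789.6, -666.0, 369.9]
tcp_rot: [0.028, 0.944, -0.321, 0.071]
ft_force: [-0.3, 0.4, 0.1]
opening: -0.001
2.9333 [-7.020e-01  1.101e+00  5.900e-02 -1.000e-03  1.829e+00  1.524e+00] [ 789.6 -666.   369.9] 1032.9908762939178
[[ 0.784 -0.61   0.115]
 [-0.602 -0.793 -0.098]
 [ 0.152  0.008 -0.988]]
time: 3.27
eef_pos: [743.8, -627.4, 512.9]
tcp_rot: [0.034, 0.943, -0.32, 0.085]
ft_force: [-0.0, -0.8, 0.5]
opening: 0.002
3.2667 [-7.020e-01  9.520e-01  5.900e-02 -1.000e-03  1.946e+00  1.524e+00] [ 743.8 -627.4  512.9] 973.0500360463752
[[ 0.78  -0.61   0.139]
 [-0.598 -0.792 -0.119]
 [ 0.183  0.009 -0.983]]
```

```bash
cat > kin.py <<'E'
from h import *
from scipy.optimize import least_squares
D=[([.3536,1.63415,1.15522],np.hypot(205.22,589.85),244.56),([.399,1.182,1.561],np.hypot(532.4,476.1),425.3),([1.071,.067,1.974],981.73,391.2),([1.101,.059,1.829],1032.99,369.9),([.952,.059,1.946],973.05,512.9)]
def fk(P,q):
    r0,h,a2,a3,b3,L=P; s2=q[0];s3=q[0]+q[1];s5=s3+q[2]
    return np.array([r0+a2*np.sin(s2)+a3*np.sin(s3)+b3*np.cos(s3)+L*np.sin(s5), h+a2*np.cos(s2)+a3*np.cos(s3)-b3*np.sin(s3)+L*np.cos(s5)])
P0=[0,250,450,450,0,250]
res=least_squares(lambda P:np.concatenate([fk(P,q)-[r,z] for q,r,z in D]+[0.01*(np.array(P)-P0)]),P0)
P=res.x
E
python3 - <<'E'
from kin import *
print(P.round(1),res.fun[:10].round(1))
# for TCP targets: find max tilt
for r in (560,590,620):
  for z in (180,220,260):
    out=[]
    for tilt in range(0,95,5):
      s5=np.pi-np.radians(tilt)
      best=None
      for g in ([.3,1.8],[0,2.2],[-.5,2.5]):
        f=lambda q:fk(P,[q[0],q[1],s5-q[0]-q[1]])-[r,z]
        o=least_squares(f,g,bounds=([-.92,.06],[2.1,2.66]))
        if o.cost<.5 and 0<=s5-o.x.sum()<=2.69: best=o.x
      if best is not None: out.append((tilt,best.round(2).tolist()))
    print(r,z,out[-1] if out else None)
E
```

```text
[1.000e-01 2.921e+02 5.686e+02 4.940e+02 5.840e+01 3.273e+02] [ 0.   0.1  0.  -0.1  0.   0.3  0.1 -0.3 -0.1  0. ]
560 180 (35, [0.15, 2.26])
560 220 (40, [0.07, 2.28])
560 260 (45, [-0.01, 2.3])
590 180 (35, [0.19, 2.2])
590 220 (40, [0.12, 2.23])
590 260 (45, [0.04, 2.24])
620 180 (40, [0.24, 2.2])
620 220 (40, [0.16, 2.17])
620 260 (45, [0.09, 2.19])
```

```bash
python3 - <<'E'
from h import *
p,M=tool(); print((M.T@(np.array([890,-35,515])-p)/16).round(2))
E
```

```text
[-15.   -34.91  -3.24]
```

```bash
python3 -m inch '[[0,-0.015,-0.035,-0.0032,0],[0,-0.015,-0.035,-0.0032,0],[0,-0.015,-0.035,-0.0032,0],[0,-0.015,-0.035,-0.0032,0],[0,-0.015,-0.035,-0.0032,0],[0,-0.015,-0.035,-0.0032,0],[0,-0.015,-0.035,-0.0032,0],[0,-0.015,-0.035,-0.0032,0],[0,-0.015,-0.035,-0.0032,0],[0,-0.015,-0.035,-0.0032,0],[0,-0.015,-0.035,-0.0032,0],[0,-0.015,-0.035,-0.0032,0],[0,-0.015,-0.035,-0.0032,0],[0,-0.015,-0.035,-0.0032,0],[0,-0.015,-0.035,-0.0032,0],[0,-0.015,-0.035,-0.0032,0]]'; python3 -c "
from h import *
s=ctrl.sense();p,M=tool(s);print(s['time'],s['q'].round(3),p.round(1),np.hypot(*p[:2]));print(M.round(3)); print('world+x in tool',M.T[:,0].round(3))"
```

```text
time: 4.6
eef_pos: [890.7, -38.4, 513.7]
tcp_rot: [0.034, 0.943, -0.32, 0.085]
ft_force: [1.2, 0.8, 0.2]
opening: 0.0
4.6 [-1.000e-03  6.810e-01  5.670e-01 -1.210e-01  1.752e+00  2.195e+00] [890.7 -38.4 513.7] 891.5479884524759
[[ 0.78  -0.61   0.139]
 [-0.598 -0.792 -0.119]
 [ 0.183  0.009 -0.983]]
world+x in tool [ 0.78  -0.61   0.139]
```

```bash
cat > st.py <<'E'
from h import *
s=ctrl.sense();p,M=tool(s);z=M[:,2]
print(s['time'],s['q'].round(3),p.round(1),"tilt",np.degrees(np.arccos(-z[2])).round(1),"az",np.degrees(np.arctan2(z[1],z[0])).round(1),"F",s['ft_force'].round(1)); print('world axes in tool (rows x,y,z):',M.round(3).tolist())
E
python3 -m inch '[[0,0.031,-0.024,0.006,0],[0,0.031,-0.024,0.006,0],[0,0.031,-0.024,0.006,0],[0,0.031,-0.024,0.006,0],[0,0.031,-0.024,0.006,0],[0,0.031,-0.024,0.006,0],[0,0.031,-0.024,0.006,0],[0,0.031,-0.024,0.006,0]]'; python3 st.py
```

```text
time: 5.27
eef_pos: [1040.7, -40.8, 450.6]
tcp_rot: [0.016, 0.937, -0.314, 0.15]
ft_force: [-0.5, -0.0, 0.4]
opening: -0.0
5.2667 [-2.000e-03  1.029e+00  5.900e-02 -1.270e-01  1.775e+00  2.173e+00] [1040.7  -40.8  450.6] tilt 17.3 az -24.6 F [-0.5 -0.   0.4]
world axes in tool (rows x,y,z): [[0.757, -0.594, 0.271], [-0.585, -0.802, -0.124], [0.291, -0.064, -0.955]]
```

```bash
python3 -m inch '[[0,0.031,-0.024,0.011,0],[0,0.031,-0.024,0.011,0],[0,0.031,-0.024,0.012,0],[0,0.031,-0.024,0.012,0],[0,0.030,-0.023,0.014,0],[0,0.030,-0.023,0.014,0]]'; python3 st.py
```

```text
time: 5.77
eef_pos: [1124.6, -41.9, 389.0]
tcp_rot: [-0.006, 0.925, -0.306, 0.224]
ft_force: [-0.5, 0.1, -0.7]
opening: -0.0
5.7667 [-2.000e-03  1.111e+00  6.000e-02 -1.250e-01  1.536e+00  2.183e+00] [1124.6  -41.9  389. ] tilt 25.9 az -16.7 F [-0.5  0.1 -0.7]
world axes in tool (rows x,y,z): [[0.713, -0.563, 0.418], [-0.569, -0.813, -0.125], [0.41, -0.148, -0.9]]
```

```bash
python3 -m inch '[[0,0.029,-0.023,0.017,0],[0,0.029,-0.023,0.017,0],[0,0.029,-0.023,0.018,0],[0,0.028,-0.022,0.019,0],[0,0.028,-0.022,0.020,0],[0,0.028,-0.022,0.021,0],[0,0.027,-0.021,0.022,0],[0,0.027,-0.021,0.023,0]]'; python3 st.py; python3 - <<'E'
from kin import *
for tilt in (34,36,38,40,42):
  for r,z in ((600,240),(620,240),(620,200),(620,260)):
    s5=np.pi-np.radians(tilt)
    o=least_squares(lambda q:fk(P,[q[0],q[1],s5-q[0]-q[1]])-[r,z],[.2,2.2],bounds=([-.92,.06],[2.1,2.66]))
    print(tilt,r,z,o.x.round(2),"j5",(s5-o.x.sum()).round(2),o.cost.round(2))
E
```

```text
time: 6.43
eef_pos: [1219.8, -41.7, 320.7]
tcp_rot: [-0.037, 0.9, -0.29, 0.322]
ft_force: [-0.2, -0.4, 0.7]
opening: -0.001
6.4333 [-0.004  1.215  0.059 -0.125  1.22   2.195] [1219.8  -41.7  320.7] tilt 37.8 az -11.2 F [-0.2 -0.4  0.7]
world axes in tool (rows x,y,z): [[0.624, -0.499, 0.601], [-0.547, -0.828, -0.119], [0.557, -0.254, -0.79]]
34 600 240 [0.11 2.12] j5 0.33 0.0
34 620 240 [0.14 2.08] j5 0.33 0.0
34 620 200 [0.2  2.12] j5 0.23 0.0
34 620 260 [0.11 2.06] j5 0.38 0.0
36 600 240 [0.1  2.14] j5 0.27 0.0
36 620 240 [0.13 2.1 ] j5 0.28 0.0
36 620 200 [0.2  2.14] j5 0.18 0.0
36 620 260 [0.1  2.08] j5 0.33 0.0
38 600 240 [0.1  2.17] j5 0.22 0.0
38 620 240 [0.13 2.13] j5 0.22 0.0
38 620 200 [0.2  2.16] j5 0.12 0.0
38 620 260 [0.1  2.11] j5 0.27 0.0
40 600 240 [0.1  2.19] j5 0.16 0.0
40 620 240 [0.13 2.15] j5 0.17 0.0
40 620 200 [0.2  2.18] j5 0.06 0.0
40 620 260 [0.09 2.13] j5 0.22 0.0
42 600 240 [0.09 2.21] j5 0.1 0.0
42 620 240 [0.13 2.17] j5 0.11 0.0
42 620 200 [0.2  2.21] j5 0.0 0.0
42 620 260 [0.09 2.16] j5 0.16 0.0
```

```bash
python3 - <<'E'
from h import *
p,M=tool()
print((M.T@np.array([-225,0,200])/8).round(1),(M.T@np.array([-470,0,-20])/12).round(1))
E
```

```text
[ -3.6   7.7 -36.7] [-25.4  20.  -22.2]
```

```bash
python3 -m inch '[[0,-0.0036,0.0077,-0.0367,0],[0,-0.0036,0.0077,-0.0367,0],[0,-0.0036,0.0077,-0.0367,0],[0,-0.0036,0.0077,-0.0367,0],[0,-0.0036,0.0077,-0.0367,0],[0,-0.0036,0.0077,-0.0367,0],[0,-0.0036,0.0077,-0.0367,0],[0,-0.0036,0.0077,-0.0367,0],[0,0,0,0,-0.107],[0,0,0,0,-0.107],[0,0,0,0,-0.107],[0,0,0,0,-0.107]]'; python3 st.py
python3 - <<'E'
from h import *
p,M=tool()
print((M.T@(np.array([530,-20,500])-p)/12).round(1),(M.T@(np.array([530,-20,500])-p)/13).round(1))
E
```

```text
time: 7.43
eef_pos: [1007.0, -41.9, 513.6]
tcp_rot: [0.033, 0.942, -0.09, 0.322]
ft_force: [0.0, 0.5, -0.2]
opening: -0.002
7.4333 [-0.005  0.581  0.863 -0.135  1.052  1.785] [1007.   -41.9  513.6] tilt 37.8 az -11.3 F [ 0.   0.5 -0.2]
world axes in tool (rows x,y,z): [[0.776, -0.191, 0.6], [-0.149, -0.982, -0.12], [0.612, 0.003, -0.791]]
[-31.8   5.8 -23.2] [-29.4   5.4 -21.4]
```

```bash
python3 -m inch '[[0,-0.0294,0.0054,-0.0214,0],[0,-0.0294,0.0054,-0.0214,0],[0,-0.0294,0.0054,-0.0214,0],[0,-0.0294,0.0054,-0.0214,0],[0,-0.0294,0.0054,-0.0214,0],[0,-0.0294,0.0054,-0.0214,0],[0,-0.0294,0.0054,-0.0214,0],[0,-0.0294,0.0054,-0.0214,0],[0,-0.0294,0.0054,-0.0214,0],[0,-0.0294,0.0054,-0.0214,0],[0,-0.0294,0.0054,-0.0214,0],[0,-0.0294,0.0054,-0.0214,0],[0,-0.0294,0.0054,-0.0214,0]]'; python3 st.py
python3 - <<'E'
from h import *
import cv2
for n in ["scene","top","wrist"]:
    d=ctrl.get_image(n); cv2.imwrite(f"pics/{n}1.png",d["frame"][:,:,::-1])
E
```

```text
time: 8.52
eef_pos: [528.3, -18.5, 498.8]
tcp_rot: [0.032, 0.942, -0.093, 0.322]
ft_force: [0.5, -0.6, 0.7]
opening: 0.005
8.5167 [ 0.058 -0.285  1.9   -0.2    0.893  1.9  ] [528.3 -18.5 498.8] tilt 37.8 az -11.3 F [ 0.5 -0.6  0.7]
world axes in tool (rows x,y,z): [[0.775, -0.195, 0.601], [-0.154, -0.981, -0.12], [0.612, 0.0, -0.791]]
```

View pics/wrist1.png

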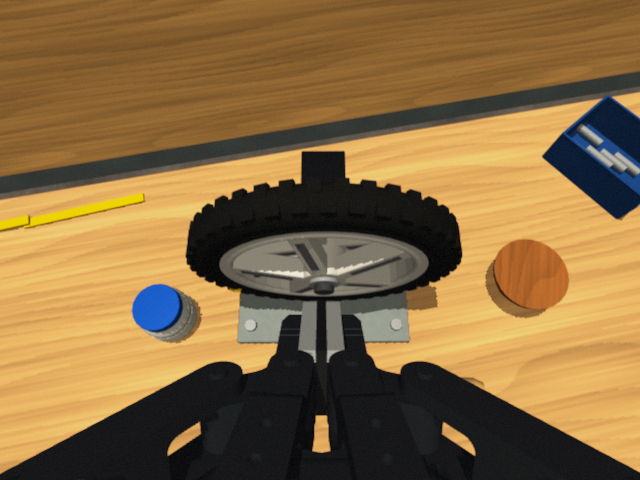

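View pics/scene1.png

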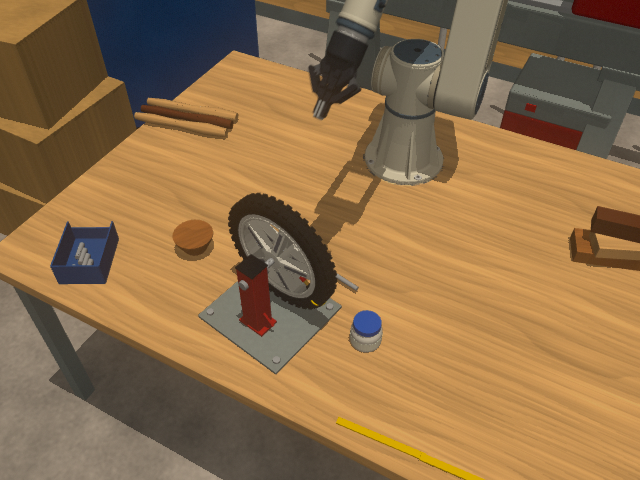

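```bash
python3 - <<'E'
from h import *
d=ctrl.get_image("wrist");t=ctrl.get_image("top")
a=onz(d,238,342,10);b=onz(d,409.5,342,10);print(a.round(1),b.round(1),np.linalg.norm(a-b))
yaw=np.radians(-10.9); ex=np.array([np.cos(yaw),np.sin(yaw),0]); ey=np.array([-ex[1],ex[0],0])
m=(a+b)/2; print("yaw",np.degrees(np.arctan2(-(a-b)[0],(a-b)[1])),"O",(m+75*ex).round(1))
for O in ([667,-50,180],[670,-47,180],m+75*ex+[0,0,170]):
    O=np.array(O); print(O.round(1),"nut wrist",np.round(proj(d,O-44*ex)),"nut top",np.round(proj(t,O-44*ex)))
import cv2
f=d["frame"][180:360,170:480,::-1]; cv2.imwrite("pics/w_c.png",cv2.resize(f,None,fx=2.5,fy=2.5,interpolation=cv2.INTER_CUBIC))
E
```

```text
[622.9  90.4  10. ] [ 572.6 -161.5   10. ] 256.8195434689222
yaw -11.29612556651767 O [671.4 -49.7  10. ]
[667 -50 180] nut wrist [325. 296.] nut top [341. 233.]
[670 -47 180] nut wrist [322. 294.] nut top [340. 231.]
[671.4 -49.7 180. ] nut wrist [324. 293.] nut top [341. 230.]
```

View pics/w_c.png

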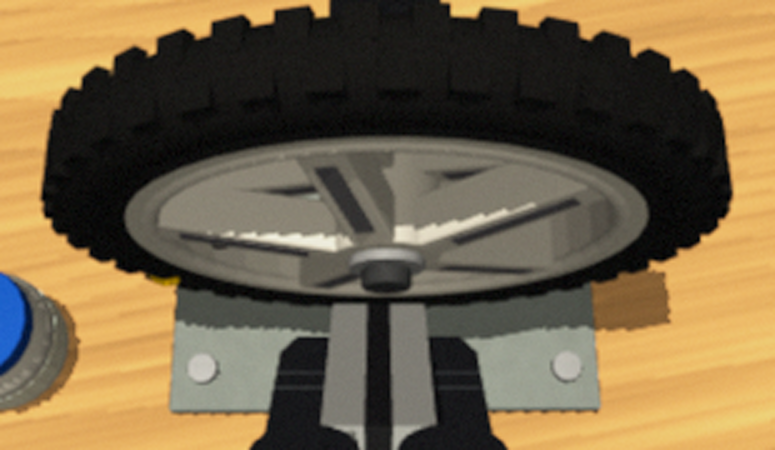

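```bash
cat >> h.py <<'E'
O=np.array([671,-49,180.]); yaw=np.radians(-11.1); S=np.array([[np.cos(yaw),-np.sin(yaw),0],[np.sin(yaw),np.cos(yaw),0],[0,0,1]])
def tipS(s=None):
    p,M=tool(s); return S.T@(p+14*M[:,2]-O)
def delta(target):
    p,M=tool(); return M.T@(S@(np.array(target)-tipS()))
E
python3 - <<'E'
from h import *
print(tipS().round(1)); D=delta([-85,47,40]); print(D.round(1),np.linalg.norm(D),(D/10).round(1))
E
```

```text
[-135.2    2.9  308.9]
[-125.5  -44.2  243. ] 277.0634204857619 [-12.5  -4.4  24.3]
```

```bash
python3 -m inch '[[0,-0.0125,-0.0044,0.0243,0],[0,-0.0125,-0.0044,0.0243,0],[0,-0.0125,-0.0044,0.0243,0],[0,-0.0125,-0.0044,0.0243,0],[0,-0.0125,-0.0044,0.0243,0],[0,-0.0125,-0.0044,0.0243,0],[0,-0.0125,-0.0044,0.0243,0],[0,-0.0125,-0.0044,0.0243,0],[0,-0.0125,-0.0044,0.0243,0],[0,-0.0125,-0.0044,0.0243,0],[0,0,0,0,0]]'; python3 st.py
python3 - <<'E'
from h import *
import cv2
print(tipS().round(1)); print(delta([-17,47,40]).round(1))
d=ctrl.get_image("wrist"); cv2.imwrite("pics/wrist2.png",d["frame"][:,:,::-1])
E
```

```text
time: 9.68
eef_pos: [586.8, 14.9, 224.2]
tcp_rot: [0.033, 0.943, -0.092, 0.318]
ft_force: [-0.7, -0.7, -0.5]
opening: 0.001
9.6833 [ 0.134  0.115  2.184 -0.751  0.296  2.565] [586.8  14.9 224.2] tilt 37.3 az -11.5 F [-0.7 -0.7 -0.5]
world axes in tool (rows x,y,z): [[0.781, -0.195, 0.594], [-0.154, -0.981, -0.12], [0.606, 0.003, -0.796]]
[-86.5  46.4  33.1]
[59.5 -0.7 36.6]
```

View pics/wrist2.png

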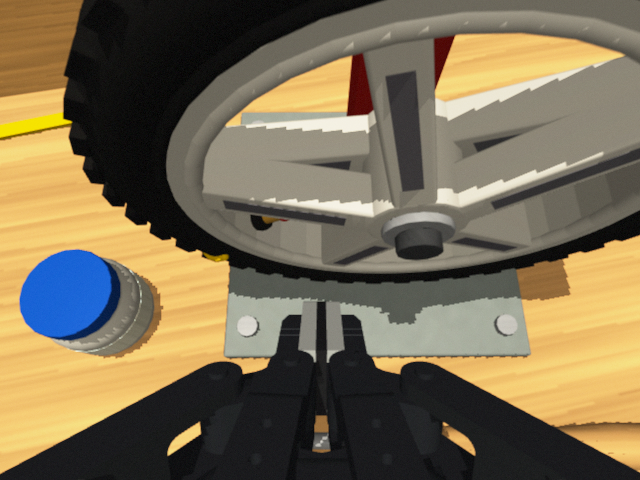

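```bash
python3 -m inch '[[0,0.012,0,0.0073,0],[0,0.012,0,0.0073,0],[0,0.012,0,0.0073,0],[0,0.012,0,0.0073,0],[0,0.012,0,0.0073,0],[0,0,0,0,0]]'; python3 st.py
python3 - <<'E'
from h import *
import cv2
print(tipS().round(1))
d=ctrl.get_image("wrist"); cv2.imwrite("pics/wrist3.png",d["frame"][:,:,::-1])
E
```

```text
time: 10.23
eef_pos: [659.7, 0.9, 241.6]
tcp_rot: [0.031, 0.941, -0.093, 0.324]
ft_force: [0.1, 0.8, 0.9]
opening: 0.002
10.2333 [ 0.084  0.194  2.041 -0.585  0.311  2.357] [659.7   0.9 241.6] tilt 38.0 az -11.2 F [0.1 0.8 0.9]
world axes in tool (rows x,y,z): [[0.773, -0.195, 0.604], [-0.154, -0.981, -0.119], [0.616, -0.001, -0.788]]
[-12.   46.8  50.6]
```

View pics/wrist3.png

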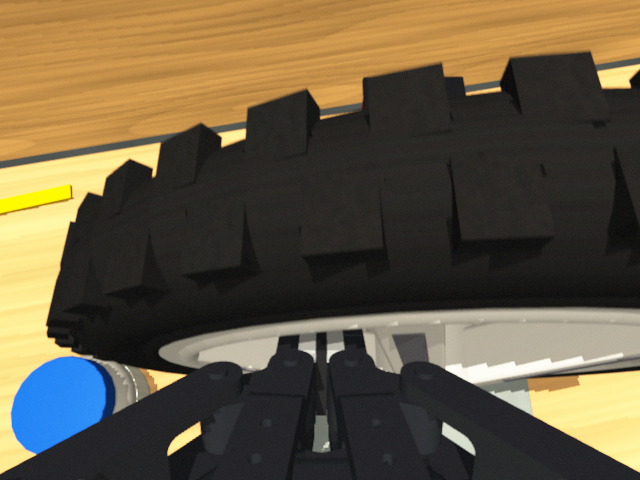

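```bash
python3 - <<'E'
from h import *
rho=54
for th in range(-15,111,10):
    t=np.radians(th); d=10+14.5*abs(np.cos(t))+6*max(np.sin(t),0)+(9*-np.sin(t) if th<0 else 0)
    c=rho*np.array([-np.sin(t),np.cos(t)])+d*np.array([np.cos(t),np.sin(t)]); print(th,c.round(1))
E
```

```text
-15 [39.4 45.3]
-5 [29.8 51.6]
5 [20.2 56. ]
15 [10.7 58.8]
25 [ 0.5 59.8]
35 [-10.2  58.8]
45 [-20.9  55.5]
55 [-30.9  50. ]
65 [-39.8  42.4]
75 [-47.1  32.9]
85 [-52.3  21.9]
95 [-55.3  12.5]
105 [-57.2   4.9]
```

```bash
python3 -m inch '[[0,-0.0003,0.0045,-0.0012,0],[0,-0.0003,0.0045,-0.0012,0],[0,-0.0003,0.0045,-0.0012,0],[0,-0.0003,0.0045,-0.0012,0],[0,-0.0003,0.0045,-0.0012,0],[0,-0.0003,0.0045,-0.0012,0]]'; python3 st.py
python3 - <<'E'
from h import *
import cv2
print(tipS().round(1))
d=ctrl.get_image("scene"); cv2.imwrite("pics/s4.png",cv2.resize(d["frame"][150:350,190:390,::-1],None,fx=3,fy=3))
E
```

```text
time: 10.78
eef_pos: [645.5, -23.6, 244.2]
tcp_rot: [0.031, 0.941, -0.092, 0.323]
ft_force: [5.9, 5.4, -2.2]
opening: 0.0
10.7833 [ 0.031  0.167  2.068 -0.496  0.291  2.229] [645.5 -23.6 244.2] tilt 37.9 az -11.1 F [ 5.9  5.4 -2.2]
world axes in tool (rows x,y,z): [[0.774, -0.193, 0.603], [-0.153, -0.981, -0.118], [0.614, -0.001, -0.789]]
[-21.3  20.   53.1]
```

View pics/s4.png

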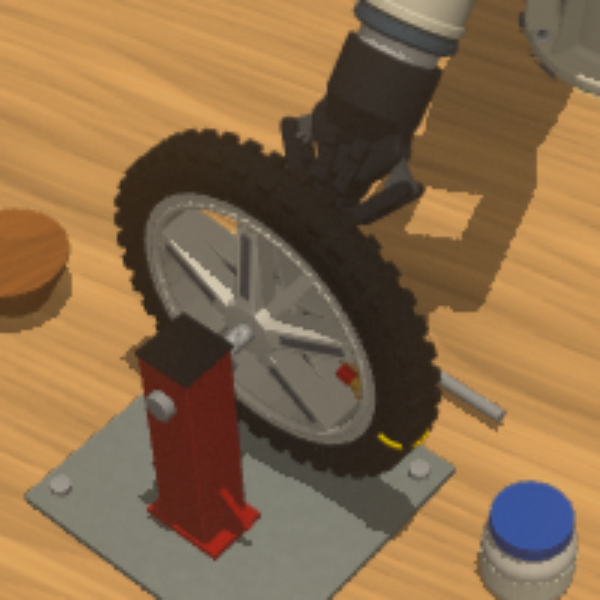

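```bash
python3 -m inch '[[0,0.0015,0.0045,-0.0006,0],[0,0.0015,0.0045,-0.0006,0],[0,0.0015,0.0045,-0.0006,0],[0,0.0015,0.0045,-0.0006,0],[0,0.0015,0.0045,-0.0006,0]]'; python3 st.py
python3 -c "
from h import *
print(tipS().round(1))"
```

```text
time: 11.25
eef_pos: [643.5, -46.5, 249.4]
tcp_rot: [0.031, 0.942, -0.093, 0.321]
ft_force: [-0.3, 6.3, -1.6]
opening: -0.003
11.25 [-0.02   0.156  2.064 -0.381  0.291  2.077] [643.5 -46.5 249.4] tilt 37.7 az -11.2 F [-0.3  6.3 -1.6]
world axes in tool (rows x,y,z): [[0.776, -0.195, 0.599], [-0.154, -0.981, -0.119], [0.611, -0.0, -0.792]]
[-18.9  -2.9  58.3]
```

```bash
python3 -m inch '[[0,-0.0002,0.0045,0.0011,0],[0,-0.0002,0.0045,0.0011,0],[0,-0.0002,0.0045,0.0011,0],[0,-0.0002,0.0045,0.0011,0],[0,-0.0012,0.004,0.0019,0],[0,-0.0012,0.004,0.0019,0]]'; python3 st.py
python3 - <<'E'
from h import *
import cv2
print(tipS().round(1))
d=ctrl.get_image("scene"); cv2.imwrite("pics/s5.png",cv2.resize(d["frame"][150:350,190:390,::-1],None,fx=3,fy=3))
E
```

```text
time: 11.75
eef_pos: [641.3, -72.4, 241.6]
tcp_rot: [0.031, 0.942, -0.093, 0.322]
ft_force: [-0.7, 6.9, 1.1]
opening: -0.001
11.75 [-0.078  0.166  2.074 -0.287  0.255  1.942] [641.3 -72.4 241.6] tilt 37.8 az -11.2 F [-0.7  6.9  1.1]
world axes in tool (rows x,y,z): [[0.776, -0.195, 0.601], [-0.154, -0.981, -0.119], [0.612, -0.0, -0.791]]
[-16.1 -28.7  50.5]
```

View pics/s5.png

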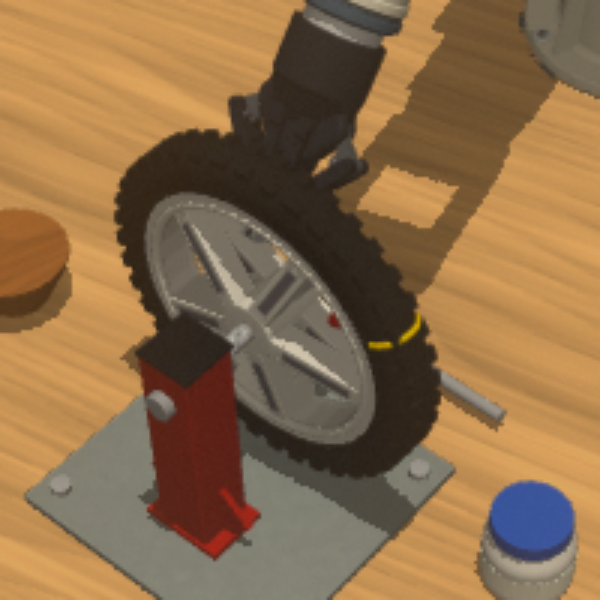

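```bash
python3 -m inch '[[0,-0.0019,0.0037,0.0022,0],[0,-0.0019,0.0037,0.0022,0],[0,-0.0019,0.0037,0.0022,0],[0,-0.002,0.0026,0.0025,0],[0,-0.002,0.0026,0.0025,0],[0,-0.002,0.0026,0.0025,0]]'; python3 st.py
python3 - <<'E'
from h import *
import cv2
print(tipS().round(1))
d=ctrl.get_image("scene"); cv2.imwrite("pics/s6.png",cv2.resize(d["frame"][150:350,190:390,::-1],None,fx=3,fy=3))
E
```

```text
time: 12.3
eef_pos: [638.5, -91.0, 224.5]
tcp_rot: [0.032, 0.941, -0.092, 0.323]
ft_force: [1.3, 5.8, 4.1]
opening: 0.004
12.3 [-0.121  0.191  2.093 -0.231  0.201  1.857] [638.5 -91.  224.5] tilt 37.9 az -11.2 F [1.3 5.8 4.1]
world axes in tool (rows x,y,z): [[0.774, -0.194, 0.603], [-0.154, -0.981, -0.119], [0.615, -0.0, -0.789]]
[-15.2 -47.5  33.5]
```

View pics/s6.png

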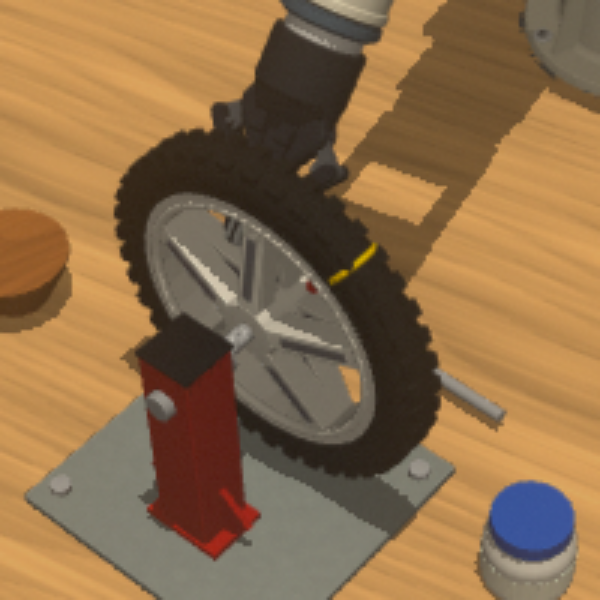

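```bash
python3 -m inch '[[0,-0.0025,0.0016,0.0029,0],[0,-0.0025,0.0016,0.0029,0],[0,-0.0025,0.0016,0.0029,0],[0,-0.002,0.0011,0.0024,0],[0,-0.002,0.0011,0.0024,0],[0,0,0,0,0]]'; python3 st.py
python3 - <<'E'
from h import *
import cv2
print(tipS().round(1))
d=ctrl.get_image("scene"); cv2.imwrite("pics/s7.png",cv2.resize(d["frame"][150:350,190:390,::-1],None,fx=3,fy=3))
for a in (-20,-10,0,10):
  for u,r in ((0,72),(0,105),(20,150),(-10,155),(10,155)):
    t=np.radians(a); P_=O+S@np.array([u,-r*np.sin(t),r*np.cos(t)]); q=proj(d,P_); print(a,u,r,round((q[0]-190)*3),round((q[1]-150)*3),end=' | ')
  print()
E
```

```text
time: 12.85
eef_pos: [636.2, -98.2, 206.2]
tcp_rot: [0.032, 0.941, -0.093, 0.323]
ft_force: [3.3, 0.7, 3.7]
opening: -0.001
12.85 [-0.137  0.22   2.11  -0.238  0.156  1.853] [636.2 -98.2 206.2] tilt 37.9 az -11.3 F [3.3 0.7 3.7]
world axes in tool (rows x,y,z): [[0.774, -0.195, 0.602], [-0.154, -0.981, -0.12], [0.614, 0.0, -0.789]]
[-16.  -55.   15.2]
-20 0 72 288 265 | -20 0 105 298 243 | -20 20 150 294 227 | -20 -10 155 324 200 | -20 10 155 305 216 | 
-10 0 72 276 255 | -10 0 105 280 228 | -10 20 150 267 205 | -10 -10 155 296 177 | -10 10 155 277 192 | 
0 0 72 263 246 | 0 0 105 261 215 | 0 20 150 240 186 | 0 -10 155 267 158 | 0 10 155 249 173 | 
10 0 72 251 240 | 10 0 105 243 206 | 10 20 150 213 172 | 10 -10 155 240 145 | 10 10 155 221 159 |
```

View pics/s7.png

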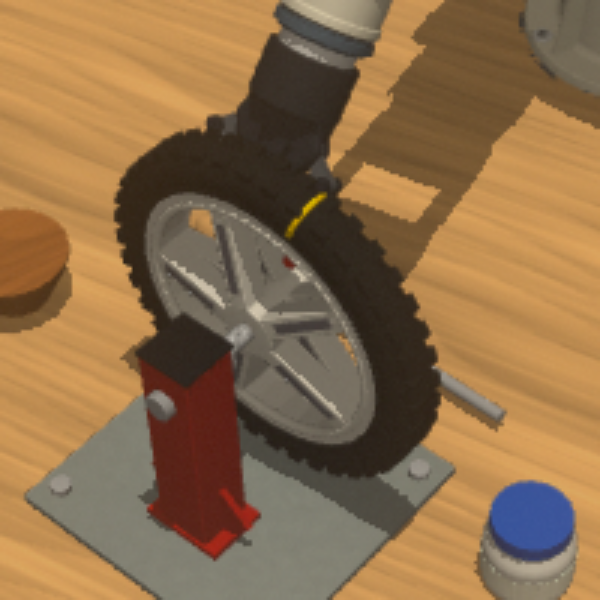

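```bash
python3 -m inch '[[0,-0.0018,0.0005,0.0021,0],[0,-0.0018,0.0005,0.0021,0],[0,-0.0018,0.0005,0.0021,0],[0,-0.0018,0.0005,0.0021,0],[0,-0.0018,0.0005,0.0021,0],[0,0,0,0,0]]'; python3 st.py
python3 - <<'E'
from h import *
import cv2
print(tipS().round(1))
d=ctrl.get_image("scene"); cv2.imwrite("pics/s8.png",cv2.resize(d["frame"][180:260,240:340,::-1],None,fx=6,fy=6,interpolation=cv2.INTER_CUBIC))
for a in (-10,-5,0,5):
  for u,r in ((0,72),(20,150),(-10,155),(10,155)):
    t=np.radians(a); P_=O+S@np.array([u,-r*np.sin(t),r*np.cos(t)]); q=proj(d,P_); print(a,u,r,round((q[0]-240)*6),round((q[1]-180)*6),end=' | ')
  print()
E
```

```text
time: 13.4
eef_pos: [635.0, -100.5, 192.3]
tcp_rot: [0.032, 0.941, -0.093, 0.323]
ft_force: [2.2, -0.0, 4.5]
opening: 0.002
13.4 [-0.142  0.243  2.122 -0.279  0.122  1.89 ] [ 635.  -100.5  192.3] tilt 37.8 az -11.3 F [ 2.2 -0.   4.5]
world axes in tool (rows x,y,z): [[0.775, -0.195, 0.602], [-0.154, -0.981, -0.12], [0.614, 0.0, -0.79]]
[-16.8 -57.5   1.2]
-10 0 72 252 330 | -10 20 150 234 229 | -10 -10 155 291 175 | -10 10 155 254 205 | 
-5 0 72 239 320 | -5 20 150 207 209 | -5 -10 155 263 154 | -5 10 155 226 185 | 
0 0 72 227 312 | 0 20 150 179 192 | 0 -10 155 235 137 | 0 10 155 197 167 | 
5 0 72 214 305 | 5 20 150 152 177 | 5 -10 155 207 122 | 5 10 155 169 151 |
```

View pics/s8.png

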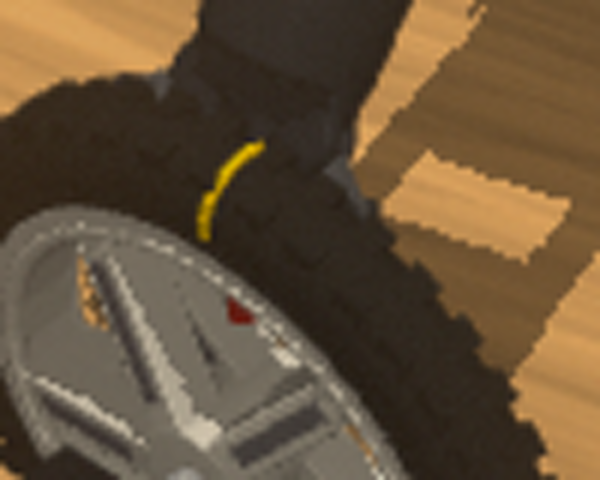

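```bash
python3 -m inch '[[0,-0.0011,0.0001,0.0014,0],[0,-0.0011,0.0001,0.0014,0],[0,0,0,0,0],[0,0,0,0,0]]'; python3 st.py
python3 - <<'E'
from h import *
import cv2
print(tipS().round(1))
d=ctrl.get_image("scene"); cv2.imwrite("pics/s9.png",cv2.resize(d["frame"][180:260,240:340,::-1],None,fx=6,fy=6,interpolation=cv2.INTER_CUBIC))
E
```

```text
time: 13.78
eef_pos: [634.9, -100.7, 188.7]
tcp_rot: [0.032, 0.941, -0.093, 0.323]
ft_force: [2.0, 0.9, 4.1]
opening: -0.002
13.7833 [-0.143  0.249  2.124 -0.297  0.114  1.908] [ 634.9 -100.7  188.7] tilt 37.8 az -11.3 F [2.  0.9 4.1]
world axes in tool (rows x,y,z): [[0.775, -0.195, 0.601], [-0.154, -0.981, -0.12], [0.613, 0.0, -0.79]]
[-16.9 -57.7  -2.4]
```

View pics/s9.png

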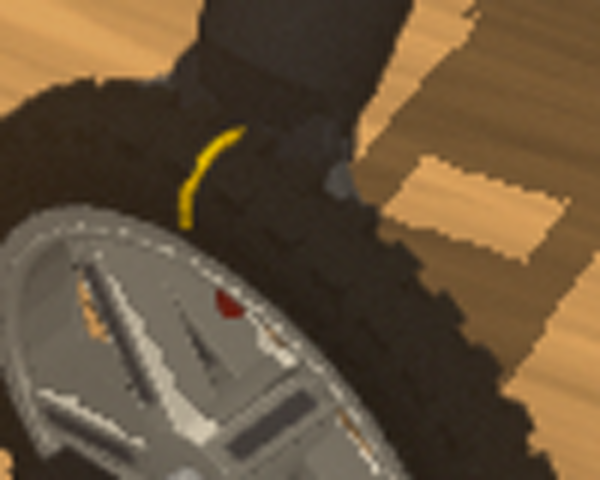

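```bash
python3 -m inch '[[0,0.0014,0,-0.0023,0],[0,0.0014,0,-0.0023,0],[0,0.0014,0,-0.0023,0],[0,-0.004,0,-0.003,0],[0,-0.008,0,-0.0062,0],[0,-0.008,0,-0.0062,0],[0,-0.008,0,-0.0062,0],[0,-0.012,0,-0.0092,0],[0,-0.012,0,-0.0092,0],[0,-0.012,0,-0.0092,0],[0,-0.012,0,-0.0095,0],[0,-0.012,0,-0.0095,0],[0,0,0,0,0],[0,0,0,0,0]]'; python3 st.py
python3 - <<'E'
from h import *
import cv2
print(tipS().round(1))
d=ctrl.get_image("scene"); cv2.imwrite("pics/s10.png",cv2.resize(d["frame"][180:260,240:340,::-1],None,fx=6,fy=6,interpolation=cv2.INTER_CUBIC))
d=ctrl.get_image("wrist"); cv2.imwrite("pics/w10.png",d["frame"][:,:,::-1])
d=ctrl.get_image("top"); cv2.imwrite("pics/t10.png",d["frame"][:,:,::-1])
E
```

```text
time: 15.0
eef_pos: [523.5, -78.5, 196.2]
tcp_rot: [0.032, 0.942, -0.093, 0.322]
ft_force: [1.4, -0.5, 0.1]
opening: -0.0
15.0 [-0.124  0.068  2.334 -0.5    0.093  2.126] [523.5 -78.5 196.2] tilt 37.8 az -11.3 F [ 1.4 -0.5  0.1]
world axes in tool (rows x,y,z): [[0.775, -0.195, 0.601], [-0.154, -0.981, -0.12], [0.612, 0.0, -0.79]]
[-130.5  -57.4    5.2]
```

View pics/s10.png

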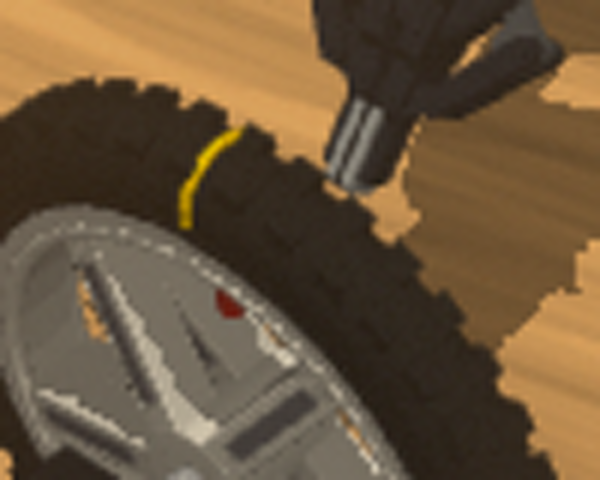

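View pics/w10.png

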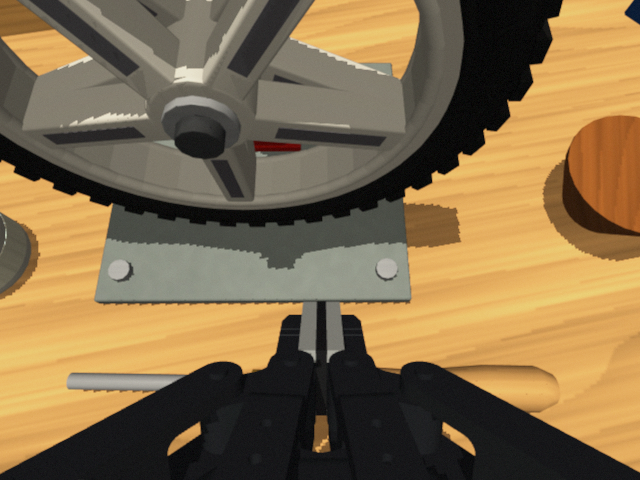

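View pics/t10.png

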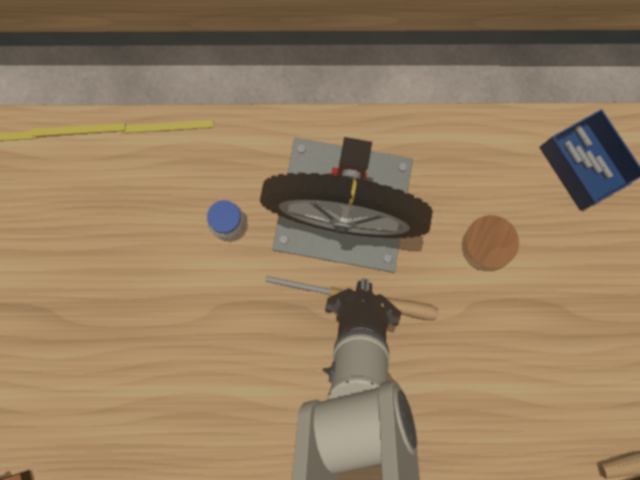

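```bash
python3 - <<'E'
from h import *
import cv2
d=ctrl.get_image("wrist");t=ctrl.get_image("top");s=ctrl.get_image("scene")
print("nut",np.round(proj(d,O+S@[-44,0,0]),1))
for a in (-6,-3,0,3,6):
    T=np.radians(a); f=lambda u,r,o:O+S@np.array([u,-r*np.sin(T+o),r*np.cos(T+o)])
    print(a,"spoke36 r95",np.round(proj(d,f(-19.5,95,np.radians(108)))),"spoke180 r95",np.round(proj(d,f(-19.5,95,np.pi))),"l252",np.round(proj(d,f(-19.5,95,np.radians(252)))),"top stripe ±15",np.round(proj(t,f(-14,155,0)),1),np.round(proj(t,f(14,155,0)),1))
f=t["frame"][165:245,290:410,::-1]; cv2.imwrite("pics/t11.png",cv2.resize(f,None,fx=6,fy=6,interpolation=cv2.INTER_CUBIC))
E
```

```text
nut [195.6 141.6]
-6 spoke36 r95 [388. 124.] spoke180 r95 [252. 193.] l252 [ 66. 146.] top stripe ±15 [340.  192.5] [343.2 175.3]
-3 spoke36 r95 [385. 130.] spoke180 r95 [245. 193.] l252 [ 58. 141.] top stripe ±15 [345.2 193.4] [348.3 176.1]
0 spoke36 r95 [381. 135.] spoke180 r95 [238. 193.] l252 [ 50. 136.] top stripe ±15 [350.4 194.3] [353.5 177. ]
3 spoke36 r95 [377. 140.] spoke180 r95 [231. 193.] l252 [ 42. 131.] top stripe ±15 [355.5 195.3] [358.6 178. ]
6 spoke36 r95 [372. 145.] spoke180 r95 [223. 193.] l252 [ 34. 125.] top stripe ±15 [360.7 196.3] [363.7 179.1]
```

View pics/t11.png

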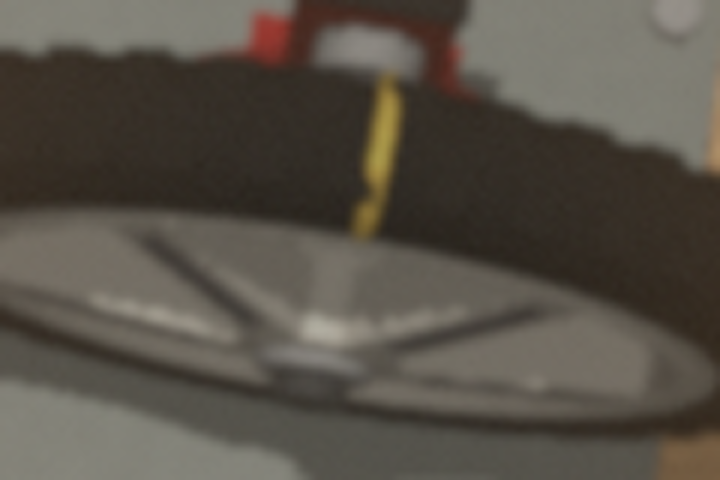

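```bash
python3 -c "
from station import ctrl
print(ctrl.close_job(), ctrl.sense()['time'])"
```

```text
the job is handed in; nothing more can be done
the job is handed in; nothing more can be done
```

The valve now stands at the top of the wheel and the job is handed in. Both cameras I could read it from put it within about 1° of straight up: about −1° in the scene view and +0.5° in the top view. The job reports no verdict.

- **How I did it:** Moves only keep the tool at its current tilt, so I first drove the arm past its reach limit in free air until the tool leaned 38° towards the wheel. With the fingers shut, I put the tips in front of the gap beside the top spoke. I then pushed that one spoke round about 123° clockwise in short steps, checking the cameras on the way.
- **Forces:** The force at the wrist was about 4–8 N at each check while pushing. I saw no sign of contact with the tyre or the valve, but there is no direct reading for either.
- **Last checks:** The fingers were about 110 mm in front of the wheel, the force reading was near zero, and the wheel had not moved when I withdrew. The tub and bowl blank are at the same pixels as at the start. The gouge looks unmoved too, but the gripper partly hides it in the last top view.
- **Disagreements:** The stand positions from the different cameras disagreed by about 4 mm. The first move into the gap went about 10 mm higher than planned, without touching anything. The clock was at about 15 s of the 58 s at the last reading.

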